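Unload the pressure cutoff's lever

TASK

Take the load off the pressure cutoff: lift the big round iron weight up and off the upturned end of the cutoff's long lever, then stand it upright in the empty square tray, setting it down rather than dropping it. The slimmer weight on the short hook at the front of the shelf is only a spare and not the one meant.

Things in the scene. Friction and masses are not known exactly. Their poses are not given: they have to be found in the camera images.
- weight: Grey iron weight hung on the lever, 0.55-0.8 kg. Up from its underside (origin, centre; z up): round drum 54 mm wide to 42 mm; upright frame 46 mm wide (x), 12 thick (y), 42 to 120 mm, with a window 34 mm wide, 50 to 110 mm up, threaded by the lever along y; flat grip tab 30 mm wide (x), 12 thick (y), 120 to 170 mm. It hangs with its underside 55 mm above the table, within 4 mm of the seat in plan.
- seat (a point): Middle of the seat on top of the fixed, level lever, 165 mm above the table. y runs along the lever to the cutoff's casing (190 mm tall, starts 200 mm off); the open end is at -y. Lever 12 mm wide, 18 deep. Its upturned tip, 13 to 23 mm away at -y, is 14 mm higher than the seat; a collar at +y 6 mm higher. Weight off: raise it 18 to 36 mm, then out along -y past the tip.
- tray: Empty square tray of bare metal, fixed on the table on the robot's side of the lever: 130 mm square outside, 122 mm inside, rim 16 mm high, floor 4 mm thick. Origin: centre of its underside, z up, x and y along its sides. An equal tray full of pipe fittings (up to 30 mm high) stands on the other side, left or right; the two change places.
There are look-alikes about, which are no part of the job. Leave any brown look-alike of the tray alone.

How it is judged (in metres and radians):
On the way:
1. the weight is lifted off the lever and carried clear of it, at least 60 mm sideways from the lever's seat and still above the table (horizontal distance between weight and seat above 0.06 m and height (world z) of weight above 0.03 m), for 0.1 s.
At the end, for the whole second after the job is handed in: The weight stands upright (within 10 degrees) and at rest on the floor of the empty tray (its middle within 45 mm of the tray's middle along both sides, its underside less than 12 mm above the tray's underside) (x of weight in the frame of tray between -0.045 and 0.045 m and y of weight in the frame of tray between -0.045 and 0.045 m and z of weight in the frame of tray below 0.012 m and angle between weight's own z axis and vertical below 0.17 rad and linear speed of weight below 0.02 m/s); the robot touches nothing.
It fails at once if the weight is dropped: it moves faster than 0.6 m/s with no finger on it (linear speed of weight above 0.6 m/s and contact force between weight and the fingers below 0.05 N).
It also fails if it takes over 42 s, if anything falls off the work surface, if the arm or the gripper's body presses on something with over 40 N, if the wrist force passes 120 N, or if a joint passes its speed limit or range.

ROBOT

A 6-joint arm with a two-finger parallel gripper is mounted at the origin on the work surface. World frame = base frame: x ahead of the robot, y to its left, z up, the work surface at z = 0. Lengths are in m, angles in degrees, forces in N, time in s.
With the tool pointing down it reaches from about 0.325 to 0.925 m from the base axis. Payload 3.1 kg.
Tool frame: the origin (TCP) lies between the finger pads; the fingertips stand 22 mm ahead of it and the grasp point (between the pads) lies 3 mm ahead of it (env.tip_extent is the distance from the TCP to the fingertips, in m); y points along the fingers, z is the direction in which the jaws open and shut, and the axes are right-handed (so a half turn about y gives the same grasp; the last joint's range is limited). The gripper opens to 85 mm and grips with 20 to 120 N. Pads are 22 mm wide; open, the fingers measure 114 mm over their backs; the gripper's body (76 mm by 85 mm) begins 54 mm behind the grasp point. The pads swing forward as they close: fully open they stand 13 mm farther back than shut.
Start: joints at [70.863, 12.427, 92.441, -0, 75.132, -6.429], TCP at [0.137, 0.61, 0.253] pointing down, gripper open.
Joint ranges: [-157.48, 157.48], [-44.54, 120.13], [17.64, 146.25], [-64.5, 244.5], [7.68, 150.69], [-147.95, 147.95]. Speed limits (degrees/s): [159.86, 159.86, 180, 180, 180, 180].

INTERFACE

Orientations are given as a 3x3 rotation matrix whose columns are the frame's x, y, z axes.
In Python, from bench import env gives the robot as it stands.
- The arm moves only by the tool step_arm, never from a script. Its argument "series" is text: rows parted by semicolons, each of 6 numbers parted by spaces: the shift along the tool's x, y, z normalised to -1 to 1, where 1 is 1 m, then the turn, a rotation vector about the tool's x, y, z normalised to -1 to 1, where 1 is pi rad. A call has 1 to 12 rows; each row is the pose to reach, as a shift and turn from the pose commanded when the call began, along the tool's axes at that moment, turning the shorter way round; what a row does not reach only later rows make up. A row lasts 1/12 s, in which the tool goes at most 41.7 mm and 7.16 degrees, less where a joint would pass 70% of its speed; a pose out of reach is approached as far as the arm can. A call with a number of a shift or a turn outside -1 to 1 is refused whole. A call with a gripper value outside its range is refused whole. "hand" is the opening, from 0 (shut) to 1 (fully open), set as the call begins (left out, the last holds). The fingers move at their own pace and stop on an object; "newtons" is the grip in N (left out, the last holds). Time passes only in rows, so rows that repeat a pose let the fingers close. It gives the time, the measured TCP pose, the force and the opening at its end, in the units of the state.
- env.get_state(): the state, without advancing time (a new reading comes with each control period).
- env.get_image(name): name is "scene" or "top" or "wrist"; returns the picture (400x640x3 uint8, red, green, blue); there is no depth.
- env.camera_model(name): a dict with "fx", "fy", "cx", "cy" (pixels), "extrinsics" (4x4, takes a point from camera to world coordinates); the wrist camera has in their place "T_tool_cam" (4x4, takes a point from camera to tool coordinates, whose origin is the TCP and whose axes are the tool frame's). Camera axes: x right, y down, z forward; pixel columns grow to the right and rows downward; lengths in m; the calibration is good to about 2 mm. A picture is of the moment at which its call begins: read the wrist's pose just before it. camera_model takes no time and is no camera call.
- env.job_done(): hands the job in, once; it reports no verdict.
Trained networks look in the newest picture that a camera, given by its name, has taken for a name from the list of things; names that differ only in an ending like _2 or _b are one class to them, and where a whole thing is asked for, a point or a joint stands for the part that bears it (a point fixed in the world has none). Each returns a list of dicts, best first, with "p" (0 to 1); they miss things now and then, are a little off and sometimes report something else, mostly with a low value. They report only what shows in the picture. A call takes as long as a camera call. They do not tell look-alikes from the thing itself.
- env.search_frame(name, camera): "extent" ([left, top, right, bottom] in pixels, round what is visible of it).
- env.tip_of(name, camera): "xy" ([column, row] in pixels: a listed point, or the origin of a listed thing).
The state is a dict: "t": time; "joint_positions": joint angles; "qvel": joint speeds; "joint_efforts": joint torques, N m; "eef_pos": TCP position; "tcp_rot": TCP orientation; "wrist_force": force on the tool from outside, world axes, zero at the start; "ft_torque": the same for the moment, N m; "finger_gap": finger opening in m.
Only numpy, scipy, OpenCV 4.12 (cv2) and the standard library are available. Lean on these libraries where they do the work, as an engineer would, in place of code of your own. Each camera call takes 0.05 s, during which the arm holds its last target.

## Working session

There is one attempt and no reset: what is moved stays moved. The work goes in short steps, Python scripts to look and compute and a tool call to move; the robot and the scene stay as the last step left them, time stands still between calls to the robot, and variables do not carry over. Pictures are saved under pics/ and viewed, and the job is handed in when it is done.

Besides the shell and the picture viewer there is one more tool, called in YAML: its name, and indented under it one key for each argument. step_arm: Moves the arm, as the interface text tells. Its arguments: {"type":"object","properties":{"series":{"type":"string"},"hand":{"type":"number"},"newtons":{"type":"number"}},"required":["series"]}

```bash
ls; mkdir -p pics; python3 - <<'E'
from bench import env
import cv2, numpy as np
s=env.get_state()
for k in s: print(k,np.round(s[k],4).tolist())
for n in ["scene","top","wrist"]:
    im=env.get_image(n); cv2.imwrite(f"pics/{n}0.png",im[:,:,::-1])
    print(n,env.camera_model(n))
    for t in ["weight","seat","tray"]:
        print(t,env.search_frame(t,n) if t!="seat" else "",env.tip_of(t,n))
print(env.tip_extent, env.get_state()["t"])
E
```

```text
pics
t 0.0
joint_positions [70.8627, 12.4779, 92.5282, 0.0002, 75.1329, -6.4296]
qvel [-0.0362, -0.0719, 0.0771, -0.0281, -0.0533, -0.0614]
joint_efforts [0.0003, -39.6849, -30.3857, 0.0, 0.0097, -0.0]
eef_pos [0.1372, 0.609, 0.252]
tcp_rot [[0.9755, -0.0008, 0.22], [-0.22, -0.0023, 0.9755], [-0.0003, -1.0, -0.0024]]
wrist_force [0.2635, -0.197, -0.2988]
ft_torque [0.0142, 0.0116, 0.0772]
finger_gap 0.0852
scene {'fx': 460.61785091056214, 'fy': 460.61785091056214, 'cx': 313.43409623076843, 'cy': 202.3274804305766, 'extrinsics': array([[ 0.51334304,  0.63195932, -0.58060859,  1.09793051],
       [ 0.85812462, -0.38592113,  0.33865473, -0.30007718],
       [-0.01005311, -0.67208058, -0.74040977,  0.82981178],
       [ 0.        ,  0.        ,  0.        ,  1.        ]])}
weight [{'extent': [243.0, 231.8, 276.6, 303.1], 'p': 0.59}] [{'xy': [258.8, 289.8], 'p': 0.95}]
seat  [{'xy': [252.4, 258.0], 'p': 0.96}]
tray [{'extent': [340.6, 149.6, 406.0, 191.7], 'p': 0.82}, {'extent': [265.6, 175.5, 337.2, 229.8], 'p': 0.59}] [{'xy': [300.6, 203.6], 'p': 0.74}, {'xy': [372.9, 175.0], 'p': 0.58}
[... 663 characters left out ...]
00.2, 266.0], 'p': 0.95}, {'xy': [282.5, 270.5], 'p': 0.63}]
wrist {'fx': 291.6446928206267, 'fy': 291.6446928206267, 'cx': 319.748745808786, 'cy': 190.47220657325863, 'T_tool_cam': array([[ 9.31872844e-05,  9.53857514e-01,  3.00259613e-01,
        -7.69091678e-02],
       [-6.34376073e-04, -3.00259497e-01,  9.53857344e-01,
        -1.20974382e-01],
       [ 9.99999794e-01, -2.79364889e-04,  5.77124016e-04,
         5.64877252e-04],
       [ 0.00000000e+00,  0.00000000e+00,  0.00000000e+00,
         1.00000000e+00]])}
weight [] []
seat  []
tray [{'extent': [0.1, 366.3, 37.0, 400.0], 'p': 0.93}, {'extent': [124.4, 359.0, 178.0, 400.0], 'p': 0.59}] [{'xy': [155.8, 380.8], 'p': 0.95}]
0.022 0.9
```

View pics/scene0.png

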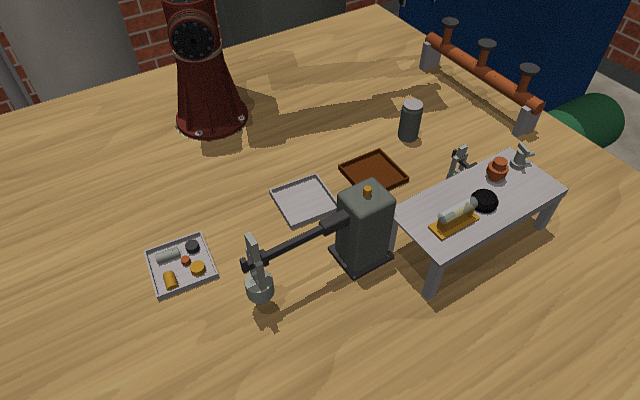

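View pics/top0.png

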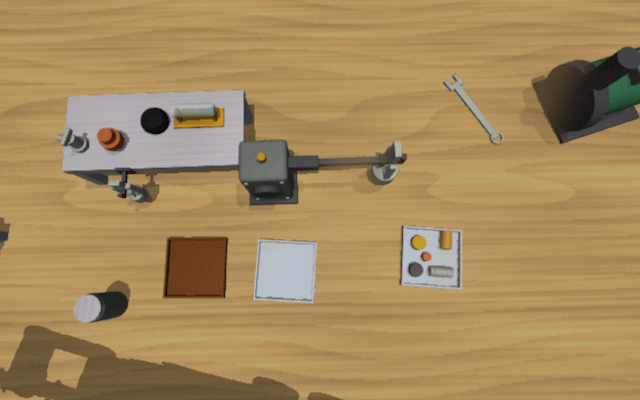

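```bash
python3 - <<'E'
import cv2
a=cv2.imread('pics/top0.png')[110:310,150:450]; cv2.imwrite('pics/topz.png',cv2.resize(a,None,fx=2.6,fy=2.6,interpolation=cv2.INTER_CUBIC))
a=cv2.imread('pics/scene0.png')[140:320,190:430]; cv2.imwrite('pics/scenez.png',cv2.resize(a,None,fx=3.2,fy=3.2,interpolation=cv2.INTER_CUBIC))
E
```

```text
(no output)
```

View pics/topz.png

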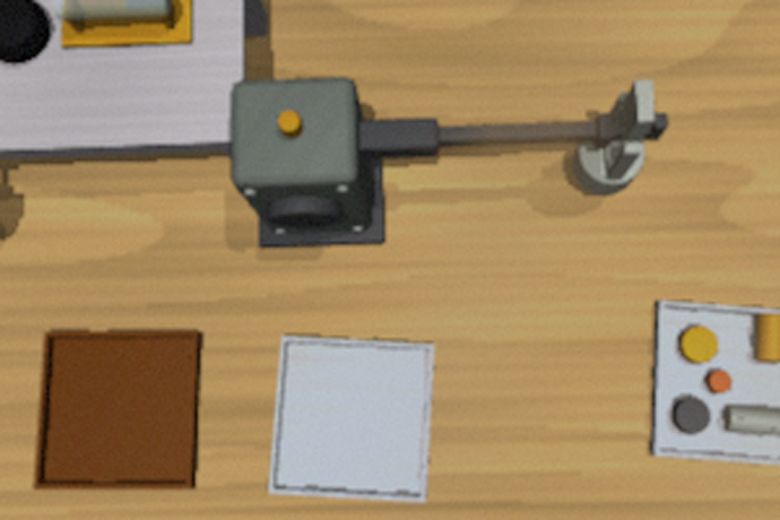

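View pics/scenez.png

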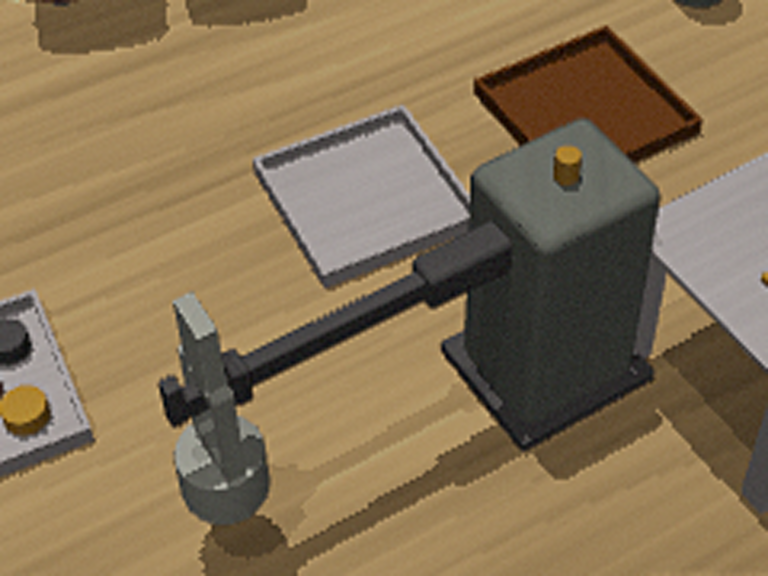

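The empty grey tray is at about (286,271) in the top view, with the fittings tray at (432,257) and the brown look-alike at (196,267). The target weight hangs at the lever's open end, with its tab top at about (397,152). Next I'll triangulate.

```bash
cat > h.py <<'E'
from bench import env
import numpy as np, cv2
def cam(n):
    m=env.camera_model(n)
    K=np.array([[m['fx'],0,m['cx']],[0,m['fy'],m['cy']],[0,0,1]])
    if 'extrinsics' in m: T=m['extrinsics']
    else:
        s=env.get_state(); W=np.eye(4); W[:3,:3]=s['tcp_rot']; W[:3,3]=s['eef_pos']; T=W@m['T_tool_cam']
    return K,T
def ray(c,px):
    K,T=c; d=T[:3,:3]@np.linalg.inv(K)@np.array([px[0],px[1],1.]); return T[:3,3],d
def onz(c,px,z):
    o,d=ray(c,px); return o+d*(z-o[2])/d[2]
def proj(c,P):
    K,T=c; p=(np.atleast_2d(P)-T[:3,3])@T[:3,:3]; u=p@K.T; return u[:,:2]/u[:,2:]
def tri(*prs):
    A=np.zeros((3,3));b=np.zeros(3)
    for c,px in prs:
        o,d=ray(c,px); d=d/np.linalg.norm(d); M=np.eye(3)-np.outer(d,d); A+=M; b+=M@o
    P=np.linalg.solve(A,b); return P
E
python3 - <<'E'
from h import *
t,s=cam('top'),cam('scene')
np.set_printoptions(precision=4,suppress=True)
print('seat',tri((t,(393.1,158.4)),(s,(252.4,258))),onz(t,(393.1,158.4),.165),onz(s,(252.4,258),.165))
print('weight org',tri((t,(379.8,171.4)),(s,(258.8,289.8))),onz(t,(379.8,171.4),.055),onz(s,(258.8,289.8),.055))
Z=lambda u,v:(150+u/2.6,110+v/2.6)
for q in [(632,82),(653,82),(655,137),(634,137),(643,108)]: print('tab',onz(t,Z(*q),.225))
S=lambda u,v:(190+u/3.2,140+v/3.2)
for q in [(174,302),(192,295),(215,328),(198,335)]: print('tab scene',onz(s,S(*q),.225))
for q in [(284,335),(434,343),(426,500),(269,494)]: print('tray',onz(t,Z(*q),.016))
for q in [(256,163),(404,110),(330,284)]: print('tray s',onz(s,S(*q),.016))
print('lever',onz(t,Z(440,135),.165),onz(t,Z(598,130),.165))
E
```

```text
seat [ 0.635  -0.1562  0.1664] [ 0.6353 -0.1569  0.165 ] [ 0.6342 -0.1556  0.165 ]
weight org [ 0.6366 -0.1517  0.0606] [ 0.6394 -0.1495  0.055 ] [ 0.6318 -0.1539  0.055 ]
tab [ 0.6481 -0.1458  0.225 ]
tab [ 0.6478 -0.1601  0.225 ]
tab [ 0.6091 -0.1591  0.225 ]
tab [ 0.6094 -0.145   0.225 ]
tab [ 0.6295 -0.1522  0.225 ]
tab scene [ 0.6256 -0.1591  0.225 ]
tab scene [ 0.6262 -0.149   0.225 ]
tab scene [ 0.652  -0.1483  0.225 ]
tab scene [ 0.6515 -0.1577  0.225 ]
tray [0.5005 0.1182 0.016 ]
tray [ 0.4914 -0.0093  0.016 ]
tray [ 0.3621 -0.0002  0.016 ]
tray [0.3695 0.1294 0.016 ]
tray s [0.3722 0.0008 0.016 ]
tray s [0.3817 0.1272 0.016 ]
tray s [ 0.5052 -0.0088  0.016 ]
lever [ 0.6308 -0.0158  0.165 ] [ 0.6325 -0.1317  0.165 ]
```

step_arm:
  series: "0.2 -0.087 -0.19 0 -0.0706 0;0.2 -0.087 -0.19 0 -0.0706 0;0.2 -0.087 -0.19 0 -0.0706 0;0.2 -0.087 -0.19 0 -0.0706 0;0.2 -0.087 -0.19 0 -0.0706 0;0.2 -0.087 -0.19 0 -0.0706 0;0.2 -0.087 -0.19 0 -0.0706 0;0.654 -0.087 -0.635 0 -0.0706 0;0.654 -0.087 -0.635 0 -0.0706 0;0.654 -0.087 -0.635 0 -0.0706 0;0.654 -0.087 -0.635 0 -0.0706 0;0.654 -0.087 -0.635 0 -0.0706 0"
  hand: 1

```text
t: 1.9
eef_pos: [0.4045, 0.2036, 0.3408]
tcp_rot: [[1.0, 0.001, -0.0], [0.0, 0.001, 1.0], [0.001, -1.0, 0.001]]
wrist_force: [-0.0, 0.4, 0.3]
finger_gap: 0.0854
```

step_arm:
  series: "0.23 0 -0.357 0 0 0;0.23 0 -0.357 0 0 0;0.23 0 -0.357 0 0 0;0.23 0 -0.357 0 0 0;0.23 0 -0.357 0 0 0;0.23 0 -0.357 0 0 0;0.23 0 -0.357 0 0 0;0.23 0 -0.357 0 0 0;0.23 0 -0.357 0 0 0;0.23 0 -0.357 0 0 0;0.23 0 -0.357 0 0 0;0.23 0 -0.357 0 0 0"

```text
t: 2.9
eef_pos: [0.6345, -0.1544, 0.3391]
tcp_rot: [[1.0, -0.001, 0.004], [-0.004, 0.0, 1.0], [-0.001, -1.0, 0.0]]
wrist_force: [-0.5, -0.1, -0.4]
finger_gap: 0.0854
```

step_arm:
  series: "0 0 0 0 0 0;0 0 0 0 0 0"

```text
t: 3.07
eef_pos: [0.6333, -0.1502, 0.3404]
tcp_rot: [[1.0, -0.001, -0.001], [0.001, 0.001, 1.0], [-0.001, -1.0, 0.001]]
wrist_force: [0.4, -0.0, 0.2]
finger_gap: 0.0856
```

```bash
python3 - <<'E'
from h import *
np.set_printoptions(precision=4,suppress=True)
s=env.get_state(); print(s['eef_pos'],s['tcp_rot'],s['joint_positions'])
c=cam('wrist')
im=env.get_image('wrist'); cv2.imwrite('pics/w1.png',im[:,:,::-1])
print(env.search_frame('weight','wrist'),env.tip_of('seat','wrist'))
for z,P in ((.225,.635),):
  w=.015;t=.006
  pts=np.array([[.635+a*w,-.154+b*t,.225] for a,b in((-1,-1),(1,-1),(1,1),(-1,1))])
  print(proj(c,pts))
E
```

```text
[ 0.6333 -0.1502  0.3404] [[ 1.     -0.0005 -0.0011]
 [ 0.0011  0.0009  1.    ]
 [-0.0005 -1.      0.0009]] [ -19.534    12.4723   83.1039    0.0407   84.4688 -109.5986]
[{'extent': [295.9, 138.7, 337.9, 212.6], 'p': 0.75}] [{'xy': [314.7, 179.0], 'p': 0.73}]
[[307.0663 178.1119]
 [307.4831 211.4739]
 [321.2877 211.4794]
 [321.3789 178.1201]]
```

View pics/w1.png

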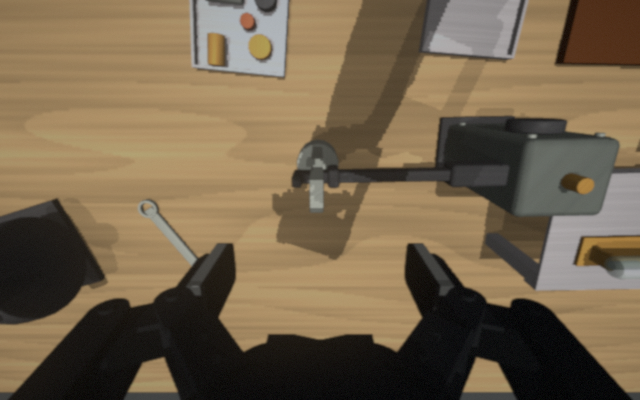

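```bash
python3 - <<'E'
from h import *
np.set_printoptions(precision=4,suppress=True)
im=cv2.imread('pics/w1.png')[120:230,270:400]; cv2.imwrite('pics/w1z.png',cv2.resize(im,None,fx=5,fy=5,interpolation=cv2.INTER_CUBIC))
s=env.get_state(); print(s['eef_pos'])
E
```

```text
[ 0.6333 -0.1499  0.3409]
```

View pics/w1z.png

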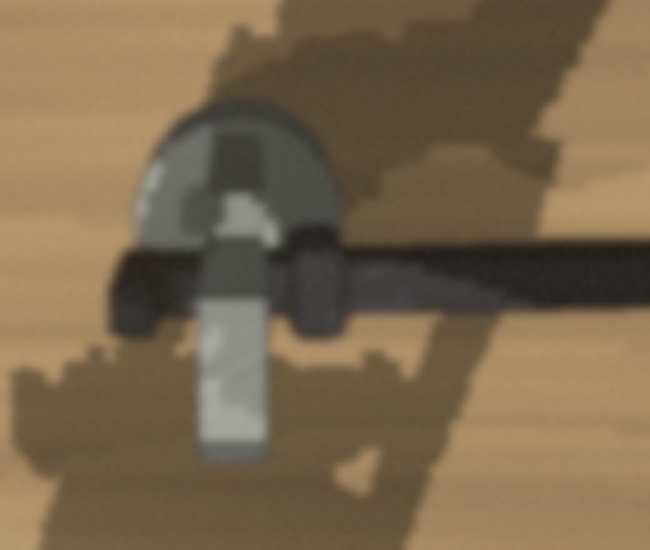

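Tab's top face is centred at wrist pixel (316.5,196), which puts it at (0.636,-0.152), yaw about 0. Descending.

step_arm:
  series: "0.002 0.03 -0.002 0 0 0;0.002 0.06 -0.002 0 0 0;0.002 0.08 -0.002 0 0 0;0.002 0.1 -0.002 0 0 0;0.002 0.115 -0.002 0 0 0;0.002 0.124 -0.002 0 0 0;0.002 0.13 -0.002 0 0 0;0.002 0.13 -0.002 0 0 0;0.002 0.13 -0.002 0 0 0;0.002 0.13 -0.002 0 0 0"

```text
t: 4.05
eef_pos: [0.6367, -0.1537, 0.2121]
tcp_rot: [[1.0, 0.003, -0.0], [0.0, -0.001, 1.0], [0.003, -1.0, -0.001]]
wrist_force: [-0.9, 0.7, 0.9]
finger_gap: 0.0855
```

```bash
python3 - <<'E'
from h import *
np.set_printoptions(precision=4,suppress=True)
s=env.get_state(); print(s['eef_pos'],s['tcp_rot'],s['wrist_force'])
im=np.vstack([env.get_image('wrist')[120:400,100:540]])
cv2.imwrite('pics/w2.png',im[:,:,::-1])
im=env.get_image('scene')[170:320,180:360]
cv2.imwrite('pics/s2.png',cv2.resize(im[:,:,::-1],None,fx=4,fy=4,interpolation=cv2.INTER_CUBIC))
E
```

```text
[ 0.6367 -0.1537  0.2121] [[ 1.      0.0027 -0.0003]
 [ 0.0003 -0.0009  1.    ]
 [ 0.0027 -1.     -0.0009]] [-0.8507  0.686   0.9215]
```

View pics/w2.png

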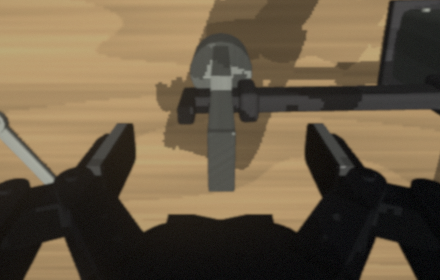

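View pics/s2.png

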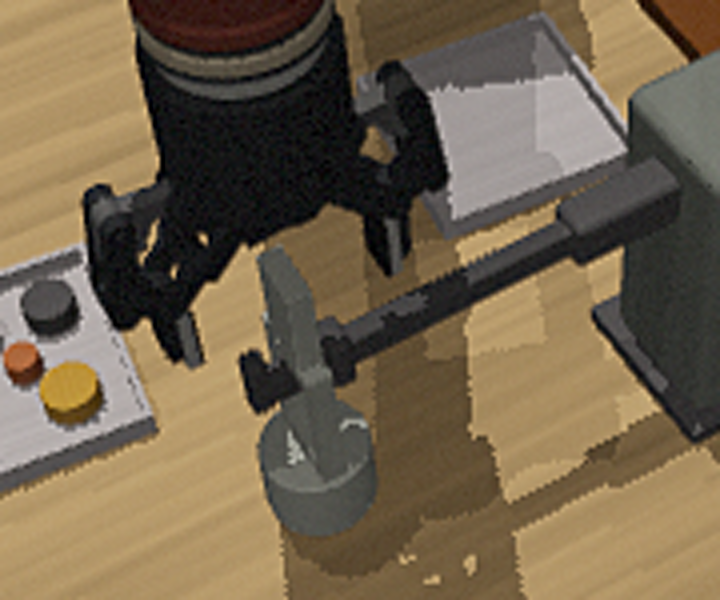

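```bash
python3 - <<'E'
from h import *
np.set_printoptions(precision=4,suppress=True)
c=cam('wrist');o=np.array([100,120])
print(proj(c,[[.636+a*.015,-.152+b*.006,.225] for a,b in((-1,-1),(1,-1),(1,1),(-1,1))])-o)
s=env.get_state();W=np.eye(4);W[:3,:3]=s['tcp_rot'];W[:3,3]=s['eef_pos']
p=np.array([[a,.022-.011,b] for a in(-.011,.011) for b in(-.0427,.0427)])
print(proj(c,p@W[:3,:3].T+W[:3,3])-o)
c=cam('scene')
print((proj(c,p@W[:3,:3].T+W[:3,3])-[180,170])*4)
E
```

```text
[[208.1969 132.6107]
 [209.0053 192.2168]
 [235.8412 192.2249]
 [237.0428 132.6165]]
[[132.8711 116.7475]
 [303.8875 116.6983]
 [136.6465 154.9404]
 [300.2399 154.8849]]
[[183.5213 329.652 ]
 [364.1413 246.9944]
 [204.9402 366.545 ]
 [387.7022 281.1961]]
```

Tab matches the prediction (within about 2 px) and sits between the pads. Closing.

step_arm:
  series: "0 0 0 0 0 0;0 0 0 0 0 0;0 0 0 0 0 0;0 0 0 0 0 0;0 0 0 0 0 0;0 0 0 0 0 0;0 0 0 0 0 0;0 0 0 0 0 0;0 0 0 0 0 0;0 0 0 0 0 0;0 0 0 0 0 0;0 0 0 0 0 0"
  hand: 0
  newtons: 80

```text
t: 5.15
eef_pos: [0.6358, -0.1535, 0.2104]
tcp_rot: [[1.0, -0.0, -0.0], [0.0, 0.0, 1.0], [-0.0, -1.0, 0.0]]
wrist_force: [-0.9, 1.0, 1.7]
finger_gap: 0.0109
```

step_arm:
  series: "0 -0.004 0 0 0 0;0 -0.009 0 0 0 0;0 -0.014 0 0 0 0;0 -0.019 0 0 0 0;0 -0.024 0 0 0 0;0 -0.027 0 0 0 0;0 -0.027 0 0 0 0;0 -0.027 0 0 0 0"

```text
t: 5.82
eef_pos: [0.6361, -0.1537, 0.2378]
tcp_rot: [[1.0, 0.001, 0.0], [-0.0, -0.0, 1.0], [0.001, -1.0, -0.0]]
wrist_force: [-0.0, -0.0, -7.3]
finger_gap: 0.0109
```

```bash
python3 - <<'E'
from h import *
print(env.get_state()['eef_pos'],env.get_state()['finger_gap'])
im=env.get_image('scene')[170:320,180:360]
cv2.imwrite('pics/s3.png',cv2.resize(im[:,:,::-1],None,fx=4,fy=4,interpolation=cv2.INTER_CUBIC))
im=env.get_image('wrist')[120:300,230:430]
cv2.imwrite('pics/w3.png',cv2.resize(im[:,:,::-1],None,fx=3,fy=3,interpolation=cv2.INTER_CUBIC))
E
```

```text
[ 0.63606574 -0.15374337  0.23779755] 0.010861564197145996
```

View pics/s3.png

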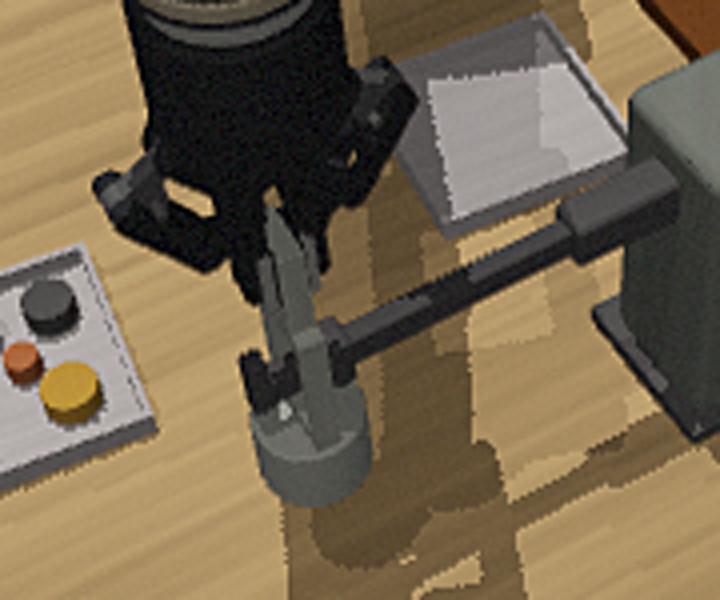

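View pics/w3.png

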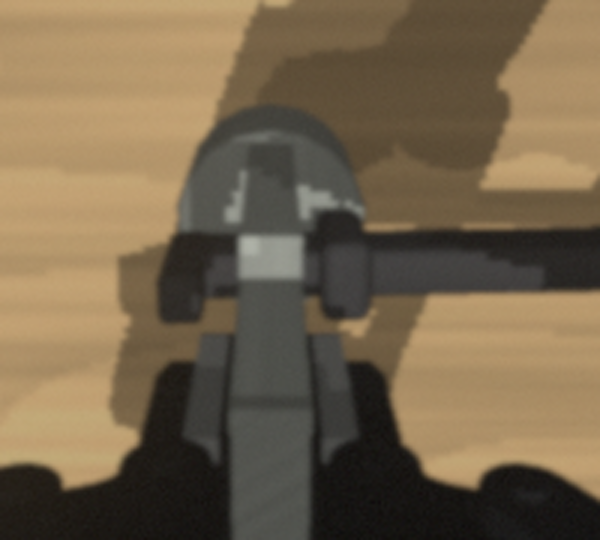

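step_arm:
  series: "0 0 -0.005 0 0 0;0 0 -0.012 0 0 0;0 0 -0.02 0 0 0;0 0 -0.028 0 0 0;0 0 -0.036 0 0 0;0 0 -0.045 0 0 0;0 0 -0.054 0 0 0;0 0 -0.063 0 0 0;0 0 -0.072 0 0 0;0 0 -0.08 0 0 0;0 0 -0.085 0 0 0;0 0 -0.085 0 0 0"

```text
t: 6.92
eef_pos: [0.6358, -0.2403, 0.2373]
tcp_rot: [[1.0, 0.0, 0.001], [-0.001, -0.001, 1.0], [0.0, -1.0, -0.001]]
wrist_force: [0.3, -0.4, -6.8]
finger_gap: 0.0109
```

step_arm:
  series: "-0.005 0 0 0 0 0;-0.015 0 0 0 0 0;-0.03 0 0 0 0 0;-0.05 0 0 0 0 0;-0.07 0 0 0 0 0;-0.09 0 0 0 0 0;-0.11 0 0 0 0 0;-0.13 0 0 0 0 0;-0.145 0 0 0 0 0;-0.155 0 0 0 0 0;-0.16 0 0 0 0 0;-0.16 0 0 0 0 0"

```text
t: 7.92
eef_pos: [0.4748, -0.2382, 0.2375]
tcp_rot: [[1.0, -0.0, 0.0], [-0.0, 0.0, 1.0], [-0.0, -1.0, 0.0]]
wrist_force: [0.0, 0.3, -6.7]
finger_gap: 0.0113
```

```bash
python3 - <<'E'
from h import *
s=env.get_state();print(s['eef_pos'],s['finger_gap'],s['wrist_force'],s['t'])
im=env.get_image('scene')
cv2.imwrite('pics/s4.png',im[:,:,::-1])
im=env.get_image('wrist')
cv2.imwrite('pics/w4.png',im[:,:,::-1])
E
```

```text
[ 0.47479718 -0.23823083  0.2374669 ] 0.011293505023823251 [ 0.04677671  0.31894449 -6.67591983] 7.9167
```

View pics/s4.png

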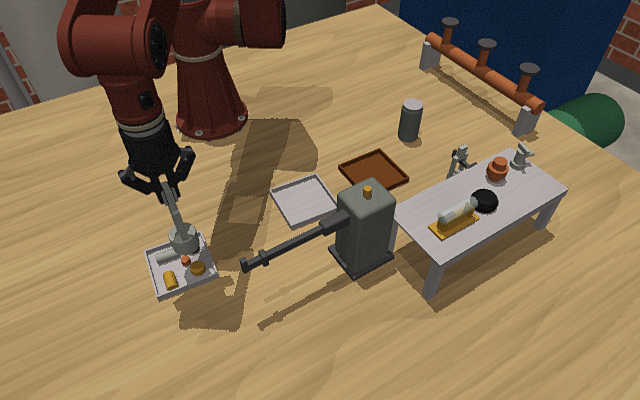

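View pics/w4.png

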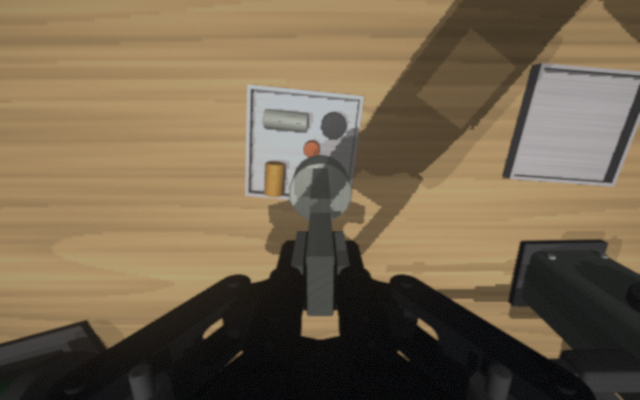

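Weight is clear of the lever and held upright over the table (drum at about (183,238) in the scene view). Moving it over the tray.

step_arm:
  series: "0 0 0.008 0 0 0;-0.005 0 0.025 0 0 0;-0.01 0 0.05 0 0 0;-0.015 0 0.08 0 0 0;-0.02 0 0.11 0 0 0;-0.025 0 0.14 0 0 0;-0.03 0 0.17 0 0 0;-0.035 0 0.2 0 0 0;-0.038 0 0.23 0 0 0;-0.04 0 0.26 0 0 0;-0.04 0 0.28 0 0 0;-0.04 0 0.29 0 0 0"

```text
t: 9.02
eef_pos: [0.4357, 0.0547, 0.2376]
tcp_rot: [[1.0, 0.0, -0.003], [0.003, 0.002, 1.0], [0.0, -1.0, 0.002]]
wrist_force: [-0.7, -0.2, -7.1]
finger_gap: 0.0108
```

step_arm:
  series: "0 0 0.005 0 0 0;0 0 0.007 0 0 0;0 0 0.007 0 0 0"

```text
t: 9.27
eef_pos: [0.4361, 0.0581, 0.2373]
tcp_rot: [[1.0, 0.0, -0.0], [0.0, -0.001, 1.0], [0.0, -1.0, -0.001]]
wrist_force: [0.6, 0.7, -6.9]
finger_gap: 0.0109
```

```bash
python3 - <<'E'
from h import *
s=env.get_state();print(s['eef_pos'],s['finger_gap'],s['wrist_force'],s['t'])
c=cam('wrist')
P=s['eef_pos']+[0,0,-.182]
print('weight',P)
for n in('scene','top'):
    im=env.get_image(n); cv2.imwrite(f'pics/{n}5.png',im[:,:,::-1]); print(n,env.tip_of('weight',n),env.tip_of('tray',n),proj(cam(n),P))
im=env.get_image('wrist')
cv2.imwrite('pics/w5.png',im[:,:,::-1]); print(env.search_frame('tray','wrist'),env.tip_of('tray','wrist'))
E
```

```text
[0.43612643 0.05809755 0.23734274] 0.010875682055276656 [ 0.55240546  0.68236847 -6.87636488] 9.2667
weight [0.43612643 0.05809755 0.05534274]
scene [{'xy': [303.0, 179.8], 'p': 0.89}] [{'xy': [303.6, 204.5], 'p': 0.92}, {'xy': [372.1, 176.4], 'p': 0.9}] [[302.93730396 186.97818538]]
top [] [] [[285.15234908 267.53347202]]
[{'extent': [424.5, 115.9, 552.3, 222.8], 'p': 0.95}, {'extent': [265.3, 102.2, 384.7, 213.9], 'p': 0.88}] [{'xy': [479.2, 167.7], 'p': 0.89}, {'xy': [323.4, 162.6], 'p': 0.64}]
```

View pics/scene5.png

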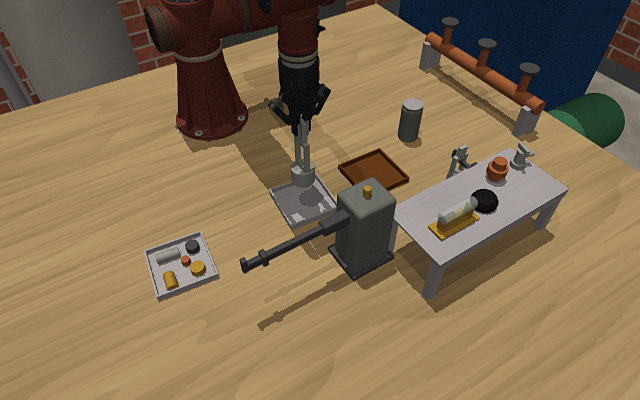

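View pics/w5.png

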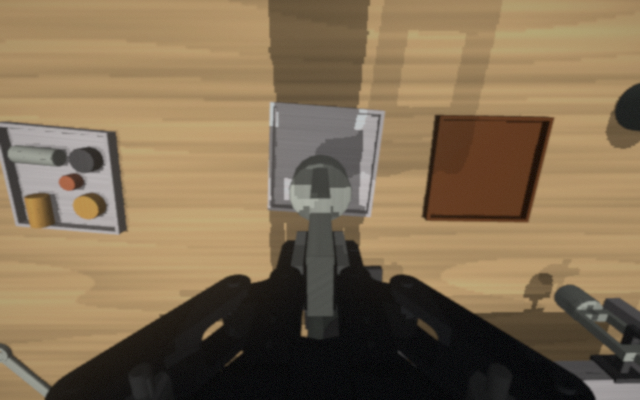

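```bash
python3 - <<'E'
from h import *
np.set_printoptions(precision=4,suppress=True)
c=cam('wrist')
print(onz(c,(323.4,162.6),0))
q=[onz(c,p,.016) for p in((270,103),(384,111),(371,215),(269,212))];print(np.array(q),np.mean(q,0))
print(onz(cam('scene'),(303.6,204.5),0), proj(cam('scene'),[.436,.058,.082]))
E
```

```text
[0.4354 0.0633 0.    ]
[[ 0.3637  0.0029  0.016 ]
 [ 0.3725  0.1316  0.016 ]
 [ 0.4995  0.1234  0.016 ]
 [ 0.4953 -0.0053  0.016 ]] [0.4327 0.0632 0.016 ]
[0.4409 0.0555 0.    ] [[302.561  178.8838]]
```

Weight and tray centres agree within about 5 mm. Lowering it.

step_arm:
  series: "0 0.006 0.002 0 0 0;0 0.016 0.002 0 0 0;0 0.028 0.002 0 0 0;0 0.04 0.002 0 0 0;0 0.05 0.002 0 0 0;0 0.058 0.002 0 0 0;0 0.064 0.002 0 0 0;0 0.068 0.002 0 0 0;0 0.071 0.002 0 0 0;0 0.073 0.002 0 0 0;0 0.073 0.002 0 0 0;0 0.073 0.002 0 0 0"

```text
t: 10.72
eef_pos: [0.4362, 0.0604, 0.1647]
tcp_rot: [[1.0, 0.001, 0.0], [-0.0, -0.0, 1.0], [0.001, -1.0, -0.0]]
wrist_force: [-0.2, 0.6, -6.7]
finger_gap: 0.0107
```

step_arm:
  series: "0 0.001 0 0 0 0;0 0.002 0 0 0 0;0 0.003 0 0 0 0;0 0.003 0 0 0 0;0 0.003 0 0 0 0"

```text
t: 11.13
eef_pos: [0.4357, 0.0604, 0.1613]
tcp_rot: [[1.0, -0.0, 0.0], [-0.0, 0.0, 1.0], [-0.0, -1.0, 0.0]]
wrist_force: [-0.1, 0.9, -7.4]
finger_gap: 0.0111
```

Not touching yet; continuing in 1 mm steps.

step_arm:
  series: "0 0.0005 0 0 0 0;0 0.001 0 0 0 0;0 0.0015 0 0 0 0;0 0.0015 0 0 0 0;0 0.0015 0 0 0 0"

```text
t: 11.55
eef_pos: [0.4358, 0.0604, 0.1597]
tcp_rot: [[1.0, -0.0, -0.0], [0.0, 0.0, 1.0], [-0.0, -1.0, 0.0]]
wrist_force: [-0.3, -0.1, -7.2]
finger_gap: 0.0113
```

step_arm:
  series: "0 0.0005 0 0 0 0;0 0.001 0 0 0 0;0 0.001 0 0 0 0;0 0.001 0 0 0 0"

```text
t: 11.88
eef_pos: [0.4361, 0.0604, 0.1594]
tcp_rot: [[1.0, 0.0, -0.0], [0.0, 0.0, 1.0], [0.0, -1.0, 0.0]]
wrist_force: [-1.8, 0.2, -1.6]
finger_gap: 0.0112
```

Touched down (load dropped from 7.2 to 1.6 N). Releasing.

step_arm:
  series: "0 0.0003 0 0 0 0;0 0.0003 0 0 0 0;0 0.0003 0 0 0 0;0 0.0003 0 0 0 0;0 0.0003 0 0 0 0;0 0.0003 0 0 0 0;0 0.0003 0 0 0 0;0 0.0003 0 0 0 0;0 0.0003 0 0 0 0;0 0.0003 0 0 0 0"
  hand: 0.8

```text
t: 12.72
eef_pos: [0.4358, 0.0604, 0.1584]
tcp_rot: [[1.0, -0.0, 0.0], [-0.0, -0.0, 1.0], [-0.0, -1.0, -0.0]]
wrist_force: [0.2, -0.5, -0.5]
finger_gap: 0.0682
```

step_arm:
  series: "0 -0.01 0 0 0 0;0 -0.03 0 0 0 0;0 -0.05 0 0 0 0;0 -0.08 0 0 0 0;0 -0.11 0 0 0 0;0 -0.14 0 0 0 0;0 -0.16 0 0 0 0;0 -0.17 0 0 0 0;0 -0.17 0 0 0 0;0 -0.17 0 0 0 0"

```text
t: 13.55
eef_pos: [0.4357, 0.0604, 0.3284]
tcp_rot: [[1.0, 0.0, -0.0], [0.0, -0.0, 1.0], [0.0, -1.0, -0.0]]
wrist_force: [-0.1, -0.1, -0.7]
finger_gap: 0.0686
```

```bash
python3 - <<'E'
from h import *
np.set_printoptions(precision=4,suppress=True)
s=env.get_state();print(s['eef_pos'],s['finger_gap'],s['wrist_force'],s['t'])
c=cam('wrist')
im=env.get_image('wrist')
cv2.imwrite('pics/w6.png',im[:,:,::-1]); w=env.tip_of('weight','wrist');print(w,env.tip_of('tray','wrist'))
im=env.get_image('scene'); ws=env.tip_of('weight','scene'); print(ws)
if w: print(onz(c,w[0]['xy'],.004))
if ws: print(onz(cam('scene'),ws[0]['xy'],.004))
cv2.imwrite('pics/s6.png',cv2.resize(im[110:260,220:420,::-1],None,fx=4,fy=4,interpolation=cv2.INTER_CUBIC))
E
```

```text
[0.4357 0.0604 0.3284] 0.0686169927406102 [-0.1411 -0.0839 -0.7075] 13.55
[{'xy': [323.0, 149.7], 'p': 0.62}] [{'xy': [445.9, 154.6], 'p': 0.9}, {'xy': [319.3, 149.3], 'p': 0.85}]
[{'xy': [307.0, 203.3], 'p': 0.89}]
[0.4337 0.0662 0.004 ]
[0.445  0.0627 0.004 ]
```

View pics/s6.png

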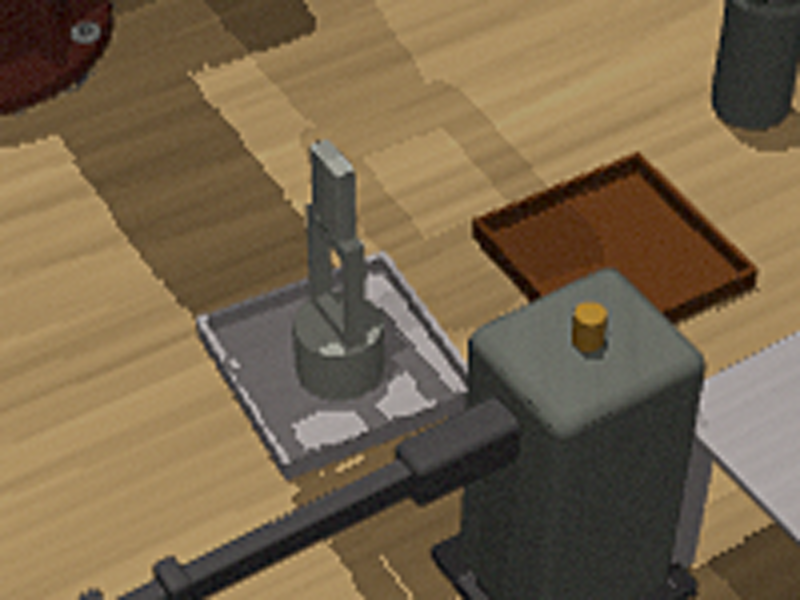

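View pics/w6.png

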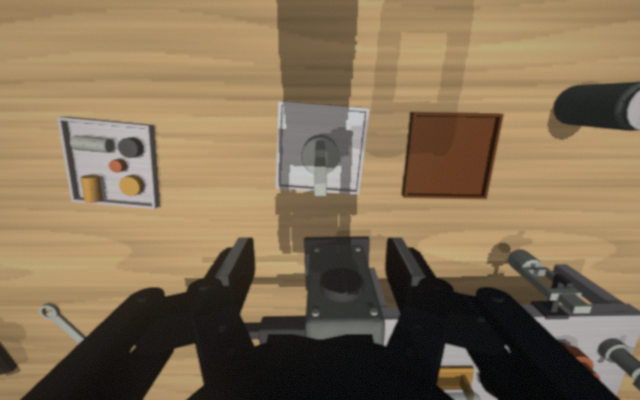

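The weight stands upright near the middle of the empty tray (drum at about (339,355) in the zoomed scene view and (321,153) in the wrist view), and the gripper is clear above it. Handing in.

```bash
python3 -c "
from bench import env
print(env.job_done())"
```

```text
the job is handed in; nothing more can be done
None
```

I lifted the big weight 27 mm, took it off the lever past the upturned tip, carried it round and set it down in the empty grey tray. I then opened the fingers, raised the arm 170 mm and handed the job in at about 14 s of the 42 s allowed; no verdict was reported.

- **Set-down:** the load on the wrist fell from about 7 N to 1.6 N on contact, and I released only after that.
- **Last pictures:** the scene and wrist views show the weight standing upright near the middle of the tray, with the gripper well clear of it.
- **Position:** the tray's middle came out at about (0.436, 0.060) and the gripper let go at (0.436, 0.060). The two cameras disagreed on the weight by about 1 cm, giving (0.434, 0.066) and (0.445, 0.063). Both are well inside the 45 mm limit.
- **Detection misses:** the trained network marked the brown tray as a possible match, sometimes ahead of the right one, so I picked the tray by colour in the images. It found nothing in the top view while the weight was held over the tray.

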